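# Crank the handset tight in the repair fixture

### The arm

A 6-joint arm with a two-finger parallel gripper is mounted at the origin on a cart in front of the work surface, level with it; the furniture and walls round the work are solid. World frame = base frame: x ahead of the robot, y to its left, z up, the work surface at z = 0. Lengths are in m, angles in rad, forces in N, time in s.
With the tool pointing down it reaches from about 0.275 to 0.725 m from the base axis. Payload 15.9 kg.
Tool frame: the origin (TCP) lies on the centre line of the jaws, within the pads' length; the fingertips stand 14 mm ahead of it and the grasp point (between the pads) lies 5 mm behind it (env.tips_ahead is the distance from the TCP to the fingertips, in m); z points along the fingers, y is the line along which they close (so a half turn about z gives the same grasp; the last joint's range is limited). The gripper opens to 85 mm and grips with 20 to 120 N. Pads are 22 mm wide; open, the fingers measure 114 mm over their backs; the gripper's body (76 mm by 85 mm) begins 54 mm behind the grasp point. The pads swing forward as they close: fully open they stand 13 mm farther back than shut.
Start: joints at [-1.338, 0.213, -0.034, 1.323, 0, 1.571], TCP at [0.115, -0.486, 0.245] pointing down, gripper open.
Joint ranges: [-2.98, 2.98], [-0.74, 1.72], [-1.14, 1.35], [-2.1, 2.04], [-1.57, 1.44], [-3.14, 3.14]. Speed limits (rad/s): [1.89, 1.89, 2.39, 2.57, 3.14, 3.14].

### API

Orientations are given as a unit quaternion [x, y, z, w].
In Python, from plant import env gives the robot as it stands.
- The arm moves only by the shell command python3 -m jog 'ROWS' [OPENING] [FORCE]. ROWS is text: rows parted by semicolons, each of 6 numbers parted by spaces: the shift along the world's x, y, z each as a share of 0.02 m, from -1 to 1, then the turn, a rotation vector about the world's x, y, z each as a share of 0.12 rad, from -1 to 1. A call has 1 to 10 rows; each row shifts and turns the commanded pose from where the row before left it; what a row does not reach is not made up. A row lasts 1/12 s, in which the tool goes at most 41.7 mm and 7.16 degrees, less where a joint would pass 70% of its speed; a pose out of reach is approached as far as the arm can. A call with a number of a shift or a turn outside -1 to 1 is refused whole. A call with a gripper value outside its range is refused whole. OPENING is the opening, from -1 (shut) to 1 (fully open), so that 0 is half open, set as the call begins (- or left out, the last holds). The fingers move at their own pace and stop on an object; FORCE is the grip in N (left out, the last holds). Time passes only in rows, so rows that do not move let the fingers close. It gives the time, the measured TCP pose, the force, the opening and the grip force at its end, in the units of the state.
- env.sense(): the state, without advancing time (a new reading comes with each control period).
- env.read_camera(name): name is "scene" or "side" or "wrist"; returns a dict with "image" (480x640x3 uint8, red, green, blue), "fov_y" (degrees; the focal length in pixels is half the picture's height over the tangent of half this angle, whatever the lens; pixels are square), "cx", "cy" (the principal point, pixels), "R" (3x3) and "t" (3): a world point X has camera coordinates R X + t. Camera axes: x right, y down, z forward; pixel columns grow to the right and rows downward; lengths in m; the calibration is good to about 2 mm. A picture is of the moment at which its call begins. There is no depth.
- env.job_done(): hands the job in; it is judged then, once.
The state is a dict: "time": time; "joints": joint angles; "dq": joint speeds; "joint_torque": joint torques, N m; "position": TCP position; "orientation": TCP orientation; "contact_force": force on the tool from outside, world axes, zero at the start; "torque": the same for the moment, N m; "opening": opening from 0.0 (shut) to 1.0 (fully open); "grasp_force": force on a finger pad.
Only numpy, scipy, OpenCV 4.12 (cv2) and the standard library are available. Lean on these libraries where they do the work, as an engineer would, in place of code of your own. Each camera call takes 0.05 s, during which the arm holds its last target. There are 200 camera calls.

### The job

Fit the loose crank from the steel tray fully home onto the square spindle of the blue repair fixture and turn it clockwise until the jaw has pushed the opened handset against the yellow stop and holds it snugly, without crushing it. Then lift the crank off and lay it back flat in the tray, leaving the handset clamped and everything else where it is.

Things in the scene. Friction and masses are not known exactly. Their poses are not given: they have to be found in the camera images.
- crank: Removable crank, about 0.2 kg, lying flat in the tray. Origin: hub underside, on the axis of its hole; z up, x along the arm to the handle. Dark steel hub 32 x 32 mm (faces along x and y), 28 mm tall, 15.6 mm square hole right through; steel arm 16 mm wide, 12 mm thick, underside flush with the hub's. Carry it by the hub, held across the two faces beside the arm (closing along y).
- handle (a point): Red upright handle of the crank, 23 mm thick, round, spins freely on its pin; turn the crank by it, the gripper need not rotate; pressing it down or sideways adds drag. The point is its middle, 60 mm along the crank's x from the hub's axis and 40 mm above the crank's underside; the handle reaches from 26 mm below to 24 mm above it.
- spindle: Upright square steel spindle. Origin: on its axis at the level of the collar's top; z up, x and y square to its flats, turning with it. 14 mm square up to z = 16 mm, then a round nose 12.6 mm thick, tapering to 8 mm at z = 23 mm. The crank fits in any of four directions with about 0.1 rad of play. More than 25 N of crank on spindle before the crank is home counts as forcing.
- collar (a point): Top centre of the round steel collar at the spindle's foot, 46 mm above the worktop, on which the hub's underside rests when home. Spindle drive: clockwise from above closes the jaw, 8 mm per rad, about one turn available. It runs stiffly, steady 0.45 N m (7.5 N at the handle), stays where left; each 10 N of clamping on the handset adds 0.08 N m (1.3 N at the handle).
- fixture: Clamping fixture, fixed. Origin: worktop level, middle of the handset's bay; z up, y along the jaw's travel to the stop. Aluminium plate x -65..65, y -115..90 mm, 12 mm thick; blue gear housing 84 (x) x 52 (y) mm, centred at y = -75 mm, top 36 mm above the worktop, spindle in its middle. Bolt heads on it 4 mm high. Jaw and stop stay below 29 mm above the worktop.
- bay (a point): Middle of the handset's bay on top of the plate, 12 mm above the worktop. Beyond it (fixture +y) a yellow stop with black rubber face, 96 mm wide, 16 mm tall, is screwed down; its face lies anywhere 36 to 49 mm from this point and is not measured, so where the handset meets it must be felt as a rise of the turning force.
- jaw: Moving jaw, dark steel, black rubber face, 90 mm wide, 14 mm tall. Origin: middle of its back; axes as the fixture's; its face is 8 mm from the origin towards +y. Stiff springs carry it: 15 N per mm, 4.8 mm at most. 15 to 40 N on the handset is snug, under 10 N is loose, over 50 N is too tight and over 55 N crushes it. Do not touch jaw or handset with the gripper.
- handset: Opened mobile handset, pale case with its green board showing, 104 x 47 x 8 mm, lying loose on the plate between jaw and stop with its 104 mm length along x. Origin: centre of its underside, on the plate (12 mm above the worktop).
- tray: Shallow steel tray, fixed, 216 (its x) x 168 mm (its y). Origin: centre of its underside on the worktop. Floor 2 mm thick, rim 2 mm thick and 10 mm tall.
- pliers: Bystander: small cutters with red handles, 48 x 122 x 11 mm, loose; origin: centre of underside.
- tape: Bystander: yellow masking tape roll, 48 mm across, 18 mm tall, loose; origin: centre of underside.
- marker: Bystander: marker pen, 133 mm long, 15 mm thick, loose; origin: centre of underside.
Things that resemble listed ones, but are neither listed nor needed, are in the scene too. Leave any pink or turquoise look-alike of the handset alone. Leave any green look-alike of the crank alone.

How it is judged:
On the way, in this order (a step that is already met when the one before it is completed fails the run):
1. the crank's hub sits fully home on the spindle's collar (z of crank in the frame of spindle below 0.003 m and horizontal distance between crank and spindle below 0.003 m), for 0.2 s.
2. with the crank in place, the jaw holds the handset with more than 10 N (all of step 1 and contact force between jaw and handset above 10 N), for 0.2 s.
3. the crank is lifted clear of the spindle, the handset still clamped (z of crank in the frame of spindle above 0.026 m and contact force between jaw and handset above 10 N), for 0.1 s.
At the end, for the whole second after the job is handed in: The handset lies flat on the plate (within 4 mm and 0.1 rad), clamped by the jaw with 10 to 50 N; the crank lies flat (within 0.06 rad, underside less than 6 mm above the worktop) and still in the tray, its hub axis within 90 mm (tray x) and 70 mm (tray y) of the tray's centre (contact force between jaw and handset between 10 and 50 N and x of crank in the frame of tray between -0.09 and 0.09 m and y of crank in the frame of tray between -0.07 and 0.07 m and height (world z) of crank below 0.006 m and angle between crank's own z axis and vertical below 0.06 rad and linear speed of crank below 0.02 m/s and z of handset in the frame of fixture below 0.016 m and angle between handset's own z axis and vertical below 0.1 rad and linear speed of handset below 0.01 m/s); the robot touches nothing.
It fails at once if the handset is crushed: the jaw presses it with more than 55 N (contact force between jaw and handset above 55 N).
It fails at once if the crank is forced on: more than 25 N on the spindle while the hub is not yet home and the handset not yet clamped (z of crank in the frame of spindle above 0.004 m and contact force between crank and spindle above 25 N and contact force between jaw and handset below 5 N).
It fails at once if the robot touches the handset or jaw (contact force between any of the arm, the fingers and handset above 1 N or contact force between the fingers and jaw above 1 N).
It fails at once if a bystander (cutters, tape roll, marker pen) is moved more than 20 mm (distance of any of pliers, tape, marker from where it was at the start of the episode above 0.02 m).
It also fails if it takes over 72 s, if anything falls off the work surface, if the arm or the gripper's body presses on something with over 40 N, if the wrist force passes 120 N, or if a joint passes its speed limit or range.

## Working session

There is one attempt and no reset: what is moved stays moved. The work goes in short steps, Python scripts to look and compute and a shell command to move; the robot and the scene stay as the last step left them, time stands still between calls to the robot, and variables do not carry over. Pictures are saved under pics/ and viewed, at most 10 in all, crops included, and the job is handed in when it is done.

```bash
ls; mkdir -p pics; cat > h.py <<'E'
import numpy as np, cv2
from plant import env
def K(c):
    f=240/np.tan(np.radians(c["fov_y"])/2); return f,c["cx"],c["cy"]
def onplane(c,u,v,z):
    f,cx,cy=K(c); R=np.array(c["R"]);t=np.array(c["t"])
    d=R.T@np.array([(u-cx)/f,(v-cy)/f,1]); o=-R.T@t
    return o+d*(z-o[2])/d[2]
def proj(c,X):
    f,cx,cy=K(c); p=np.array(c["R"])@np.array(X)+np.array(c["t"]); return f*p[0]/p[2]+cx,f*p[1]/p[2]+cy
def save(n,im): cv2.imwrite("pics/"+n,im[:,:,::-1])
E
python3 - <<'E'
from h import *
import pickle
s=env.sense();print(s)
d={}
for n in("scene","side","wrist"):
    c=env.read_camera(n);d[n]=c;print(n,c["fov_y"],c["cx"],c["cy"],-np.array(c["R"]).T@c["t"])
    save(n+"0.png",c["image"])
pickle.dump(d,open("d0.pkl","wb"))
E
```

```text
pics
{'time': 0.0, 'joints': array([-1.33800844e+00,  2.13380905e-01, -3.50573759e-02,  1.32345712e+00,
        6.70505611e-06,  1.57081029e+00]), 'dq': array([ 0.00025483,  0.0001803 , -0.00048046, -0.0018204 ,  0.00108768,
       -0.00124003]), 'joint_torque': array([-5.93054225e-03, -6.86153769e+01,  4.87129390e+01,  1.72273046e-02,
       -3.71664773e-04,  2.02707270e-05]), 'position': array([ 0.11527691, -0.48621522,  0.24480445]), 'orientation': array([ 9.93234529e-01,  1.16124363e-01, -6.04927080e-05, -5.46210112e-04]), 'contact_force': array([0.54123056, 0.12292741, 0.71425264]), 'torque': array([-0.00806358,  0.00211891,  0.02128988]), 'grasp_force': 0.0, 'opening': 0.9970575500579718}
scene 50.89884079294924 316.3290305389759 239.9658476468483 [0.01868205 0.91945985 1.0261086 ]
side 54.50094298026161 316.27885498195167 235.04908803997418 [0.23263707 0.77594823 0.76588976]
wrist 68.44469298472264 317.49788692511004 238.05955694442815 [ 0.19136891 -0.46976148  0.37425757]
```

View pics/scene0.png

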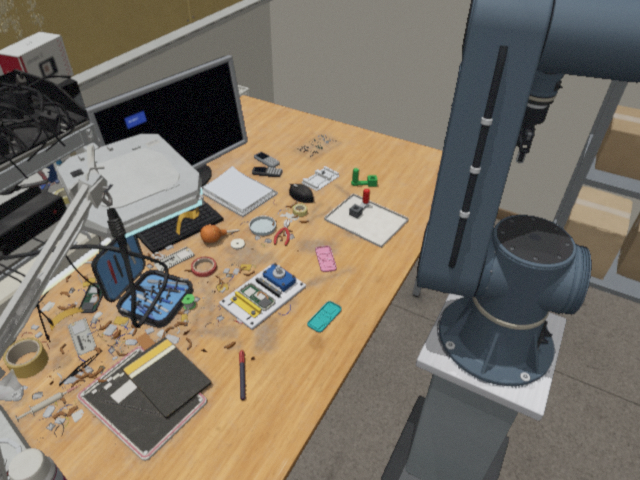

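View pics/side0.png

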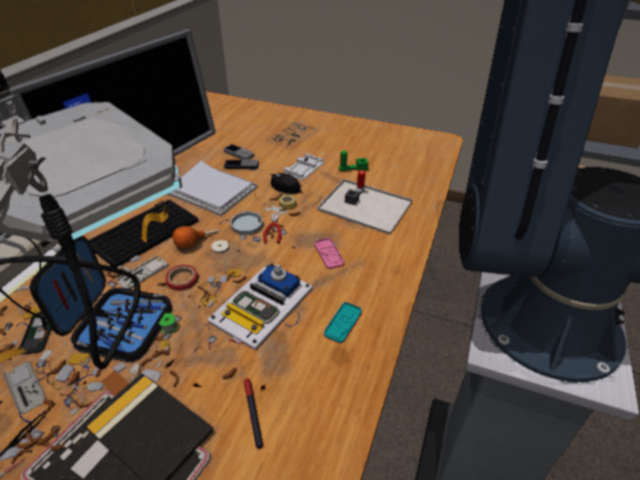

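Scene: the crank lies in the white-grey tray (hub at (356,211), red handle at (366,197)). The fixture is blue and at (281,277). The handset, pale and green, is in the fixture at about (262,297). Possible mix-ups: the green crank (364,178), which I reject; the pink (326,259) and turquoise (324,317) handsets, which I also reject. Side view: hub (352,197), handle (361,180), spindle (278,272).

```bash
python3 - <<'E'
from h import *
import pickle
d=pickle.load(open("d0.pkl","rb"))
def pr(n,nm,u,v,z): print(n,nm,onplane(d[n],u,v,z).round(3))
for n,l in {"scene":[("hub",356,210,.028),("handle",366,197,.042),("spindle",279,269,.06),("tape",300,210,.018),("pliers",282,236,.01),("marker",242,375,.007),("trayL",326,217,.01),("trayT",354,196,.01),("trayR",408,218,.01),("trayB",379,244,.01),("fixL",221,302,.012),("fixR",305,283,.012),("fixB",244,325,.012),("fixT",276,262,.012),("stop",244,305,.028)],
 "side":[("hub",352,196,.028),("handle",361,180,.042),("spindle",278,269,.06)]}.items():
    for a in l: pr(n,*a)
a=d["scene"]["image"][165:345,200:420]; save("crop1.png",cv2.resize(a,None,fx=3.3,fy=3.3,interpolation=cv2.INTER_CUBIC))
E
```

```text
scene hub [ 0.519 -0.26   0.028]
scene handle [ 0.514 -0.322  0.042]
scene spindle [0.571 0.116 0.06 ]
scene tape [ 0.681 -0.181  0.018]
scene pliers [ 0.668 -0.051  0.01 ]
scene marker [0.487 0.411 0.007]
scene trayL [ 0.596 -0.2    0.01 ]
scene trayT [ 0.568 -0.347  0.01 ]
scene trayR [ 0.366 -0.328  0.01 ]
scene trayB [ 0.396 -0.167  0.01 ]
scene fixL [0.665 0.258 0.012]
scene fixR [0.506 0.087 0.012]
scene fixB [0.567 0.291 0.012]
scene fixT [0.621 0.056 0.012]
scene stop [0.596 0.247 0.028]
side hub [ 0.521 -0.257  0.028]
side handle [ 0.516 -0.323  0.042]
side spindle [0.574 0.115 0.06 ]
```

View pics/crop1.png

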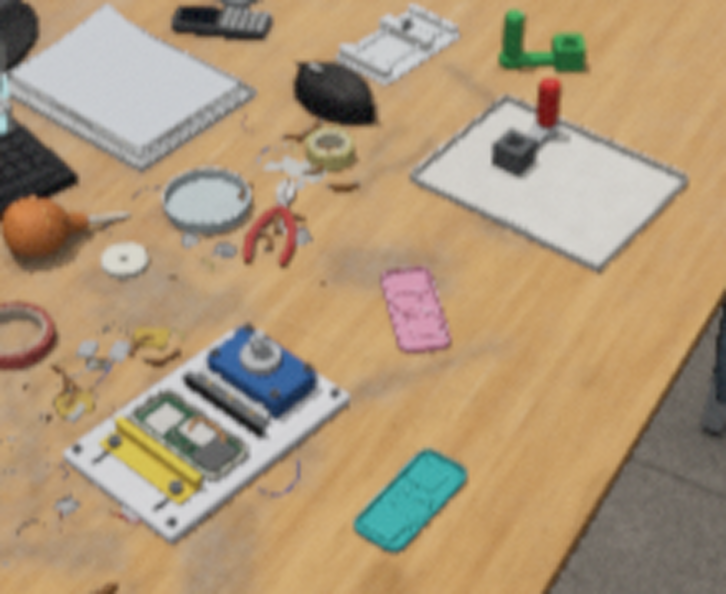

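The crop confirms the choice: dark hub and red handle in the tray. Moving above it with the gripper turned across the arm.

```bash
python3 -m jog '1 .56 -.1 0 0 .5;1 .56 -.1 0 0 .5;1 .56 -.1 0 0 .5;1 .56 -.1 0 0 .5;1 .56 -.1 0 0 .5;1 .56 -.1 0 0 .5;1 .56 -.1 0 0 .5;1 .56 -.1 0 0 .5;1 .56 -.1 0 0 .5;1 .56 -.1 0 0 .5' 1 40
python3 -m jog '1 .56 -.1 0 0 .5;1 .56 -.1 0 0 .5;1 .56 -.1 0 0 .5;1 .56 -.1 0 0 .5;1 .56 -.1 0 0 .5;1 .56 -.1 0 0 .5;1 .56 -.1 0 0 .5;1 .56 -.1 0 0 .5;1 .56 -.1 0 0 .5;1 .56 -.1 0 0 .5'
python3 - <<'E'
from h import *
import pickle
c=env.read_camera("wrist");pickle.dump((c,env.sense()),open("w1.pkl","wb"));save("w1.png",c["image"]);print(env.tips_ahead,env.sense()["position"],env.sense()["joints"])
E
```

```text
time: 0.98
position: [0.3162, -0.3737, 0.225]
orientation: [0.914, 0.406, -0.0, -0.0]
contact_force: [0.1, -0.2, 0.2]
opening: 0.997
grasp_force: 0.0
time: 1.82
position: [0.5162, -0.2617, 0.2049]
orientation: [0.753, 0.658, -0.0, -0.0]
contact_force: [0.4, -0.3, -0.3]
opening: 1.001
grasp_force: 0.0
0.014 [ 0.51882923 -0.25978698  0.20418423] [-4.64837206e-01  3.89874574e-01  1.03177490e-01  1.28458837e+00
  1.18431092e-03  1.23429851e+00]
```

View pics/w1.png

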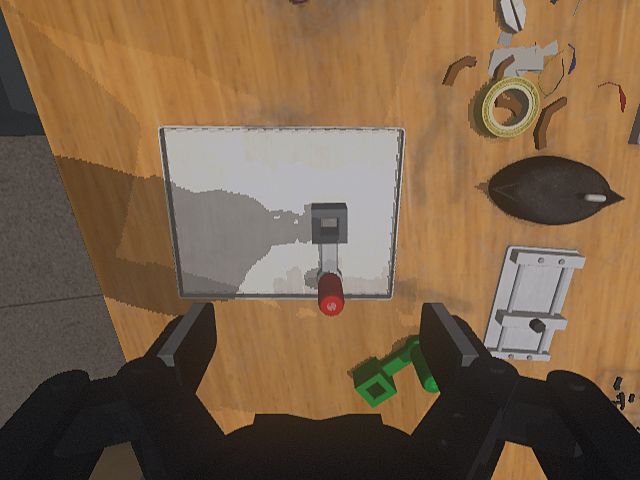

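Wrist view: hub top at about (328,222) with its hole, red handle top at (332,306), tray corners (161,127), (404,129), (391,298), (180,297). The green look-alike is well clear.

```bash
cat >> h.py <<'E'
def rect(c,mask,z,off):
    n,l,st,ce=cv2.connectedComponentsWithStats(mask.astype(np.uint8))
    i=1+np.argmax(st[1:,4]); cn=cv2.findContours((l==i).astype(np.uint8),cv2.RETR_EXTERNAL,cv2.CHAIN_APPROX_NONE)[0][0][:,0]
    P=np.array([onplane(c,u+off[0],v+off[1],z)[:2] for u,v in cn]); r=cv2.minAreaRect((P*1000).astype(np.float32)); return r,st[i],ce[i]
E
python3 - <<'E'
from h import *
import pickle
c,s=pickle.load(open("w1.pkl","rb"));im=c["image"].astype(int)
sub=im[195:255,300:360]; 
g=sub.max(2)
for v in range(4,56,4): print(195+v,g[v,4:56:2])
for lim in(75,):
    m=(g<lim); 
    print(rect(c,m,.030,(300,195)))
red=(im[:,:,0]>120)&(im[:,:,1]<70)&(im[:,:,2]<70); red[:250]=0
red[:,:300]=0;red[:,360:]=0
v,u=np.nonzero(red);print(u.min(),u.max(),v.min(),v.max())
for z,vv in((.066,305),): print(onplane(c,331.5,vv,z))
for p in((161,127),(404,129),(391,298),(180,297)): print(onplane(c,*p,.01).round(4))
print(onplane(c,328.5,223,.03),-np.array(c["R"]).T@c["t"])
E
```

```text
199 [185 183 185 184 183 183 181 181 183 180 181 181 183 184 181 183 182 182
 181 182 182 186 184 185 183 184]
203 [188 191 193 168  91  95  95  95  96  94  71  69  74  72  71  73  54  55
  54  58  50 199 183 183 183 183]
207 [126 133 135 145  64  70  68  72  69  69  70  70  69  68  68  69  70  71
  69  69  68  52 191 180 184 184]
211 [201 132 133 139  99  99 101  99  98  99 100 100 101 101 101 102 101  99
 100 102 100  91 193 184 183 182]
215 [134 133 137 140  94  97  96  96  98  96  99  96  97 100  98  98  97 100
  98  96  97  90 196 184 185 181]
219 [134 131 132 137  73  76  79  78  73 111 110 115 114 123 125 119 115  74
 101 100  98  92 187 184 183 183]
223 [135 135 130 139  72  77  78  81  73  99 119 119 119 118 121 120 106  77
  99  96  98  87 195 182 182 185]
227 [132 133 132 135  70  78  78  78  71  66  69  67  69  69  69  70  64  76
 101 101  98  90 194 182 181 182]
231 [134 132 131 137  72  78  80  79  73  66  67  66  67  67  68  68  68  71
 101  98  98  90 192 180 181 181]
235 [132 131 130 132  69  80  79  80  70  73  70  71  72  73  72  70  76  70
 100  98  97  91 187 181 179 181]
239 [131 131 129 129  67  75  78  77  78  75  75  78  77  77  79  76  77  83
  99  95  97  87 190 181 182 182]
243 [155 151 182 184  84  97  99  83  83  93  93  92 100  99 110 109  97 133
 147 144 143 135 186 180 182 182]
247 [182 180 180 181 179 181 183 121 131 150 164 163 157 161 159 161 141 186
 180 181 181 180 181 180 180 181]
(((527.304443359375, -253.7374267578125), (5.0637969970703125, 30.832727432250977), 84.02528381347656), array([ 11,   8,  36,   7, 194], dtype=int32), array([29.03092784, 10.70618557]))
320 342 295 315
[ 0.51910705 -0.33141129  0.066     ]
[ 0.3905 -0.1687  0.01  ]
[ 0.6016 -0.1989  0.01  ]
[ 0.5785 -0.3619  0.01  ]
[ 0.3655 -0.3321  0.01  ]
[ 0.52537898 -0.26937404  0.03      ] [ 0.52711379 -0.186065    0.33433062]
```

```bash
python3 -m jog '.31 -.64 -1 0 0 .15;0 0 -1 0 0 0;0 0 -1 0 0 0;0 0 -1 0 0 0;0 0 -1 0 0 0;0 0 -1 0 0 0;0 0 -1 0 0 0;0 0 -1 0 0 0;0 0 -.8 0 0 0;0 0 -.5 0 0 0'
python3 -m jog '0 0 0 0 0 0;0 0 0 0 0 0;0 0 0 0 0 0;0 0 0 0 0 0;0 0 0 0 0 0;0 0 0 0 0 0;0 0 0 0 0 0;0 0 0 0 0 0;0 0 0 0 0 0;0 0 0 0 0 0' -1 60
```

```text
time: 2.7
position: [0.5206, -0.2748, 0.0173]
orientation: [0.748, 0.663, -0.0, -0.001]
contact_force: [-0.2, -0.2, 0.2]
opening: 0.998
grasp_force: 0.0
time: 3.53
position: [0.5225, -0.2757, 0.0207]
orientation: [0.748, 0.663, 0.0, 0.001]
contact_force: [-0.3, -0.0, 8.2]
opening: 0.363
grasp_force: 59.7
```

```bash
python3 -m jog '0 0 .3 0 0 0;0 0 1 0 0 0;0 0 1 0 0 0;0 0 1 0 0 0;0 0 1 0 0 0;0 0 1 0 0 0;0 0 1 0 0 0;0 0 1 0 0 0;.155 1 0 0 0 0;.155 1 0 0 0 0'
python3 -m jog '.155 1 0 0 0 0;.155 1 0 0 0 0;.155 1 0 0 0 0;.155 1 0 0 0 0;.155 1 0 0 0 0;.155 1 0 0 0 0;.155 1 0 0 0 0;.155 1 0 0 0 0;.155 1 0 0 0 0;.155 1 0 0 0 0'
python3 -m jog '.155 1 0 0 0 0;.155 1 0 0 0 0;.155 1 0 0 0 0;.155 .7 0 0 0 0;0 0 0 0 0 0;0 0 0 0 0 0'
python3 - <<'E'
from h import *
import pickle
c=env.read_camera("wrist");s=env.sense();pickle.dump((c,s),open("w2.pkl","wb"));save("w2.png",c["image"]);print(s["position"],s["orientation"],s["contact_force"],s["torque"])
E
```

```text
time: 4.37
position: [0.5283, -0.2358, 0.1673]
orientation: [0.749, 0.663, 0.001, 0.001]
contact_force: [-0.7, 0.8, -2.9]
opening: 0.359
grasp_force: 59.6
time: 5.2
position: [0.5587, -0.0343, 0.166]
orientation: [0.748, 0.663, 0.0, 0.0]
contact_force: [0.8, -0.1, -1.8]
opening: 0.36
grasp_force: 59.6
time: 5.7
position: [0.5712, 0.0391, 0.1656]
orientation: [0.748, 0.664, -0.0, 0.0]
contact_force: [-0.3, -0.4, -2.6]
opening: 0.364
grasp_force: 59.5
[0.5710853  0.0384536  0.16549823] [ 7.48123630e-01  6.63559350e-01 -1.06587540e-04  1.05063087e-04] [ 0.10814915 -0.31967027 -2.4926125 ] [-0.01306708 -0.02744542 -0.01122119]
```

View pics/w2.png

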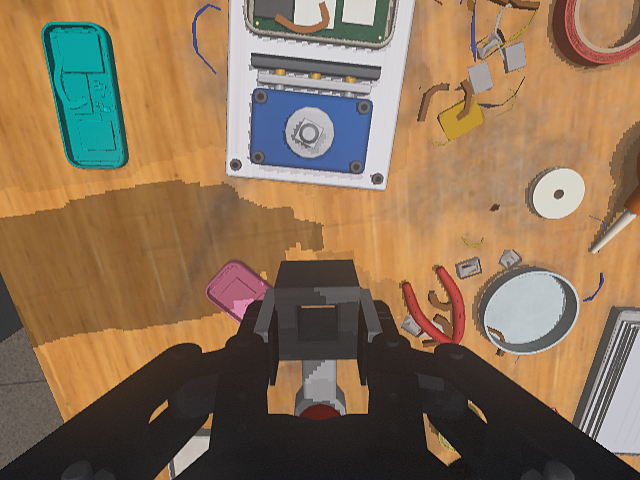

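Hole of the held hub at about (320,322), spindle at (309,131), jaw at y≈75, handset above. Zooming in on the spindle for its flats.

```bash
python3 - <<'E'
from h import *
import pickle
c,s=pickle.load(open("w2.pkl","rb"));im=c["image"]
a=cv2.resize(im[100:165,270:350],None,fx=7,fy=7,interpolation=cv2.INTER_CUBIC)
b=cv2.resize(im[255:365,265:375],None,fx=4,fy=4,interpolation=cv2.INTER_CUBIC)
o=np.zeros((455,1000,3),np.uint8);o[:455,:560]=a;o[:440,560:]=b;save("z2.png",o[:,:])
cv2.imwrite("pics/z2.png",cv2.resize(o,(800,364))[:,:,::-1])
E
```

```text
(no output)
```

View pics/z2.png

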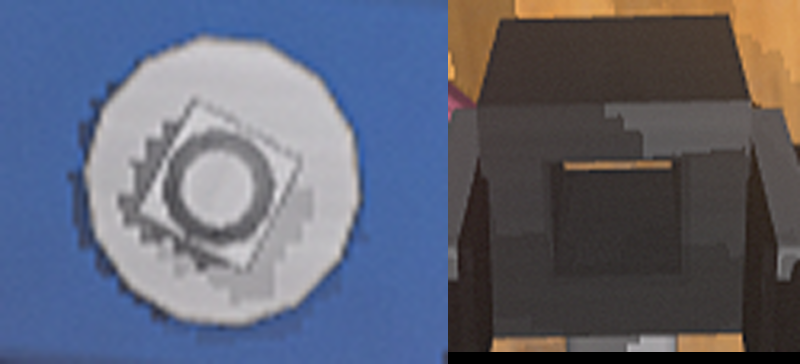

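```bash
python3 - <<'E'
from h import *
import pickle
c,s=pickle.load(open("w2.pkl","rb"))
q=np.array([(195,99),(302,160),(245,270),(140,210)])/5.6+[270,100]-.4
P=np.array([onplane(c,*p,.062) for p in q]);print(P.round(4),P.mean(0))
for i in range(4):
    e=P[(i+1)%4]-P[i];print(np.hypot(*e[:2]),np.degrees(np.arctan2(e[1],e[0])))
n=np.array([217,188])/5.6+[270,100]-.4;print("nose",onplane(c,*n,.069))
col=np.array([222,181])/5.6+[270,100]-.4;print("collar",onplane(c,*col,.046))
z=s["position"][2]+.0093
hq=(np.array([(555,160),(683,158),(685,272),(555,272)])-[448,0])/3.2+[265,255]-.4
H=np.array([onplane(c,*p,z) for p in hq]);print(H.mean(0));
for i in range(4):
    e=H[(i+1)%4]-H[i];print(np.hypot(*e[:2]),np.degrees(np.arctan2(e[1],e[0])))
o=s["orientation"];print("toolx",np.degrees(2*np.arctan2(o[1],o[0])))
for p in((250,88),(252,163),(373,97),(364,174)): print(onplane(c,*p,.036).round(3))
E
```

```text
[[0.5732 0.1208 0.062 ]
 [0.5843 0.113  0.062 ]
 [0.5765 0.1018 0.062 ]
 [0.5654 0.1098 0.062 ]] [0.57484168 0.11134302 0.062     ]
0.013619801134310154 -35.28055344731333
0.013640921350992555 -125.04688152253337
0.013593214221489375 144.1550237708446
0.013507157101883037 55.07101046887495
nose [0.5746048  0.11121891 0.069     ]
collar [0.5746719  0.11157146 0.046     ]
[0.57246661 0.04296217 0.17479823]
0.015205550996844104 -5.7711513801846275
0.015650245011388588 -94.87512706073714
0.015983126463280775 173.23371341606207
0.01537989365211791 82.25241947213573
toolx 83.14379588510951
[0.538 0.144 0.036]
[0.531 0.095 0.036]
[0.621 0.129 0.036]
[0.61  0.078 0.036]
```

```bash
python3 -m jog '-.26 .33 -.65 0 0 -.82;-.26 .33 -.65 0 0 -.82;-.26 .33 -.65 0 0 -.82;-.26 .33 -.65 0 0 -.82;-.26 .33 -.65 0 0 -.82;0 0 0 0 0 0;0 0 0 0 0 0;0 0 0 0 0 0'
python3 - <<'E'
from h import *
import pickle
c=env.read_camera("wrist");s=env.sense();pickle.dump((c,s),open("w3.pkl","wb"))
print(s["position"],s["orientation"],s["contact_force"],s["torque"],s["joints"])
z=s["position"][2]+.0093
t=np.degrees(2*np.arctan2(s["orientation"][1],s["orientation"][0]));print("toolx",t)
im=c["image"]
u,v=proj(c,[.5747,.1114,.062]);u,v=int(u),int(v);print(u,v)
u2,v2=proj(c,[s["position"][0]+.0034,s["position"][1]+.0033,z]);u2,v2=int(u2),int(v2);print(u2,v2)
a=cv2.resize(im[v-40:v+40,u-40:u+40],(400,400),interpolation=cv2.INTER_CUBIC)
b=cv2.resize(im[v2-50:v2+50,u2-50:u2+50],(400,400),interpolation=cv2.INTER_CUBIC)
save("z3.png",np.hstack([a,b]))
E
```

```text
time: 6.42
position: [0.5458, 0.071, 0.1012]
orientation: [0.887, 0.462, 0.0, 0.0]
contact_force: [0.4, -0.5, -1.7]
opening: 0.363
grasp_force: 59.5
[0.54601838 0.07105509 0.10133928] [8.86789968e-01 4.62172048e-01 6.69868726e-04 3.19692923e-04] [ 1.43106773  0.28117131 -2.44681569] [-0.01287977 -0.02462819  0.04529532] [ 1.29482512e-01  3.82459154e-01 -1.75231265e-01  1.01162802e+00
 -1.39808934e-04  2.31018882e+00]
toolx 55.05472615816453
316 185
317 321
```

View pics/z3.png

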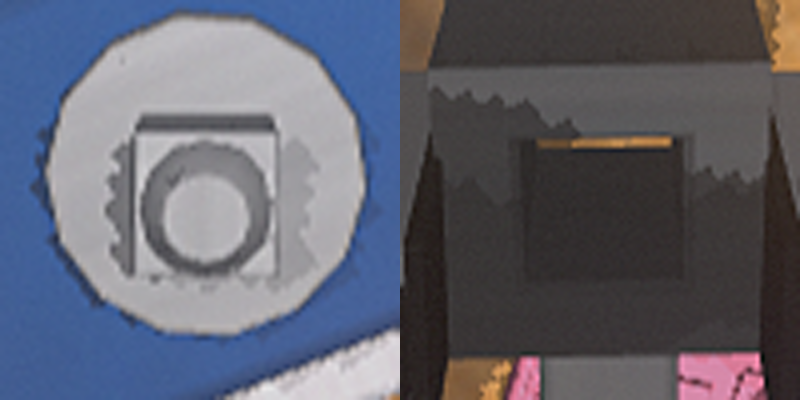

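Spindle square (shoulder) centred at (317,185), flats parallel to the hub; hole centred at (318,323).

```bash
python3 - <<'E'
from h import *
import pickle
c,s=pickle.load(open("w3.pkl","rb"))
S=onplane(c,317.0,185,.062);N=onplane(c,316.9,188.6,.069);Hh=onplane(c,317.8,322.5,.1106)
print(S,N,Hh,"move",(S-Hh)*1000/20,(N-Hh)*1000/20)
q=np.array([(135,130),(280,130),(280,275),(133,275)])/5+[276,145]-.4
P=np.array([onplane(c,*p,.062) for p in q])
for i in range(4):
    e=P[(i+1)%4]-P[i];print(np.hypot(*e[:2]),np.degrees(np.arctan2(e[1],e[0])))
E
```

```text
[0.57497183 0.11132192 0.062     ] [0.57463277 0.11090339 0.069     ] [0.54926472 0.07385717 0.1106    ] move [ 1.28535505  1.87323749 -2.43      ] [ 1.26840228  1.85231085 -2.08      ]
0.013712238086614457 -34.88980973781585
0.01390894544556737 -124.19333652971143
0.014252899495245679 145.10891852581395
0.01391256481773028 53.57969032698331
```

```bash
python3 -m jog '.64 .93 0 0 0 0;.64 .93 0 0 0 0;0 0 0 0 0 0;0 0 0 0 0 0;0 0 -.4 0 0 0;0 0 -.2 0 0 0;0 0 0 0 0 0'
python3 -m jog '0 0 -.1 0 0 0;0 0 -.1 0 0 0;0 0 0 0 0 0'
python3 -m jog '0 0 -.1 0 0 0;0 0 -.1 0 0 0;0 0 0 0 0 0'
```

```text
time: 7.05
position: [0.5699, 0.1081, 0.0872]
orientation: [0.887, 0.461, -0.001, -0.0]
contact_force: [-0.3, 0.2, -3.5]
opening: 0.362
grasp_force: 59.6
time: 7.3
position: [0.5705, 0.1087, 0.084]
orientation: [0.887, 0.461, -0.0, -0.0]
contact_force: [0.1, 0.0, -2.5]
opening: 0.358
grasp_force: 59.6
time: 7.55
position: [0.5708, 0.1088, 0.08]
orientation: [0.887, 0.461, 0.0, 0.0]
contact_force: [2.6, -0.9, -2.4]
opening: 0.362
grasp_force: 59.7
```

```bash
python3 -m jog '.03 -.02 -.05 0 0 0;0 0 -.05 0 0 0;0 0 0 0 0 0'
python3 -m jog '0 0 -.1 0 0 0;0 0 -.1 0 0 0;0 0 0 0 0 0'
```

```text
time: 7.8
position: [0.5712, 0.1085, 0.0781]
orientation: [0.887, 0.461, -0.0, -0.0]
contact_force: [0.3, 0.6, -2.8]
opening: 0.36
grasp_force: 59.7
time: 8.05
position: [0.5711, 0.1085, 0.0738]
orientation: [0.887, 0.461, -0.0, -0.0]
contact_force: [-0.1, -0.5, -1.6]
opening: 0.362
grasp_force: 59.7
```

Sliding down freely. Continuing to the collar (TCP about 0.065).

```bash
python3 -m jog '0 0 -.1 0 0 0;0 0 -.1 0 0 0;0 0 0 0 0 0'
python3 -m jog '0 0 -.1 0 0 0;0 0 -.1 0 0 0;0 0 0 0 0 0'
python3 -m jog '0 0 -.06 0 0 0;0 0 0 0 0 0'
```

```text
time: 8.3
position: [0.5711, 0.1085, 0.0698]
orientation: [0.887, 0.461, -0.0, -0.0]
contact_force: [-0.6, -0.3, -1.6]
opening: 0.363
grasp_force: 59.7
time: 8.55
position: [0.5711, 0.1085, 0.0659]
orientation: [0.887, 0.461, -0.0, -0.0]
contact_force: [-0.6, -0.2, -1.8]
opening: 0.362
grasp_force: 59.7
time: 8.72
position: [0.5714, 0.1085, 0.065]
orientation: [0.887, 0.461, 0.0, 0.0]
contact_force: [-0.1, 0.3, -2.7]
opening: 0.361
grasp_force: 59.7
```

```bash
python3 -m jog '0 0 -.06 0 0 0;0 0 -.02 0 0 0;0 0 0 0 0 0'
```

```text
time: 8.97
position: [0.5715, 0.1086, 0.0649]
orientation: [0.887, 0.461, 0.001, 0.0]
contact_force: [-8.3, -1.4, 20.9]
opening: 0.362
grasp_force: 62.5
```

```bash
python3 -m jog '0 0 .06 0 0 0;0 0 0 0 0 0;0 0 0 0 0 0;0 0 0 0 0 0' 1
python3 -m jog '0 0 0 0 0 0;0 0 0 0 0 0;0 0 0 0 0 0;0 0 0 0 0 0'
python3 -m jog '0 0 1 0 0 0;0 0 1 0 0 0;0 0 1 0 0 0;0 0 .6 0 0 0;-.8 -1 0 0 0 0;-.8 -1 0 0 0 0;0 -.28 0 0 0 0;0 0 0 0 0 0;0 0 0 0 0 0'
python3 - <<'E'
from h import *
c=env.read_camera("wrist");s=env.sense();save("w4.png",c["image"]);print(s["position"],s["contact_force"])
im=c["image"].astype(int);red=(im[:,:,0]>110)&(im[:,:,1]<70)&(im[:,:,2]<70)
n,l,st,ce=cv2.connectedComponentsWithStats(red.astype(np.uint8))
for i in range(1,n):
    if st[i,4]>100: print(st[i],ce[i],onplane(c,*ce[i],.11))
E
```

```text
time: 9.3
position: [0.5714, 0.1085, 0.0646]
orientation: [0.887, 0.461, -0.0, 0.0]
contact_force: [0.4, 0.2, 0.0]
opening: 0.912
grasp_force: 0.0
time: 9.63
position: [0.5713, 0.1085, 0.0646]
orientation: [0.887, 0.461, -0.0, -0.0]
contact_force: [0.4, 0.0, 0.6]
opening: 1.003
grasp_force: 0.0
time: 10.38
position: [0.5397, 0.0629, 0.1369]
orientation: [0.887, 0.461, 0.0, 0.0]
contact_force: [0.9, 0.9, 0.9]
opening: 1.003
grasp_force: 0.0
[0.5398036  0.06328251 0.13675822] [-0.79953579  0.14296421 -0.61307355]
[ 490  213   94   80 1653] [547.06412583 262.08529946] [0.63847122 0.01198894 0.11      ]
[ 300  271   40   41 1228] [320.03990228 290.997557  ] [0.54153904 0.061553   0.11      ]
```

View pics/w4.png

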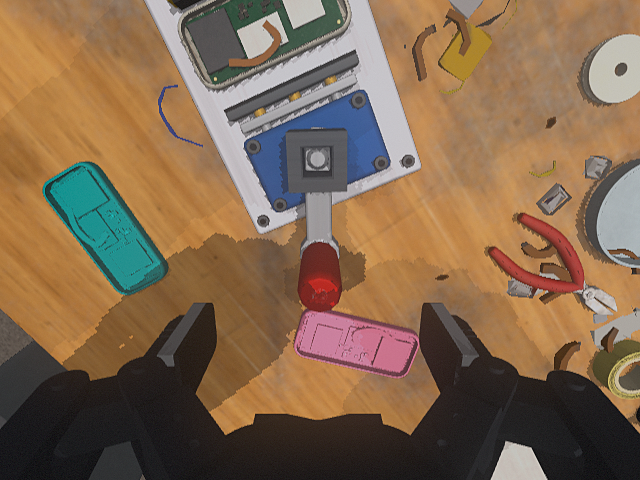

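Crank seated on the spindle (hub (317,160)), handle (320,291) centred between the fingers. Descending and gripping it.

```bash
python3 -m jog '0 0 -1 0 0 0;0 0 -1 0 0 0;0 0 -.2 0 0 0;0 0 0 0 0 0'
python3 -m jog '0 0 0 0 0 0;0 0 0 0 0 0;0 0 0 0 0 0;0 0 0 0 0 0;0 0 0 0 0 0;0 0 0 0 0 0;0 0 0 0 0 0;0 0 0 0 0 0;0 0 0 0 0 0' -1 30
python3 - <<'E'
from plant import env
import numpy as np
s=env.sense();print(s["position"],s["contact_force"])
# chord steps along circle, centre (.5739,.1121), r .06, start 235 deg clockwise 0.12rad
a=np.radians(235.05)-.12*np.arange(0,48)
d=np.diff(np.c_[np.cos(a),np.sin(a)],axis=0)*.06/.02
for i in range(0,47): print(i+1,"%.2f %.2f"%tuple(d[i]),end="; ")
E
```

```text
time: 10.77
position: [0.5387, 0.0634, 0.0915]
orientation: [0.887, 0.462, -0.001, -0.001]
contact_force: [-1.1, 0.1, -0.2]
opening: 1.001
grasp_force: 0.0
time: 11.52
position: [0.5394, 0.0628, 0.0929]
orientation: [0.887, 0.461, 0.0, 0.0]
contact_force: [-0.6, -1.5, 2.9]
opening: 0.259
grasp_force: 30.5
[0.53939485 0.06283967 0.09285009] [-0.64004169 -1.45228662  2.8569925 ]
1 -0.28 0.22; 2 -0.25 0.26; 3 -0.22 0.28; 4 -0.19 0.31; 5 -0.15 0.33; 6 -0.11 0.34; 7 -0.06 0.35; 8 -0.02 0.36; 9 0.02 0.36; 10 0.06 0.35; 11 0.11 0.34; 12 0.15 0.33; 13 0.18 0.31; 14 0.22 0.28; 15 0.25 0.26; 16 0.28 0.22; 17 0.31 0.19; 18 0.33 0.15; 19 0.34 0.11; 20 0.35 0.07; 21 0.36 0.03; 22 0.36 -0.02; 23 0.35 -0.06; 24 0.34 -0.10; 25 0.33 -0.14; 26 0.31 -0.18; 27 0.29 -0.22; 28 0.26 -0.25; 29 0.23 -0.28; 30 0.19 -0.30; 31 0.15 -0.33; 32 0.11 -0.34; 33 0.07 -0.35; 34 0.03 -0.36; 35 -0.01 -0.36; 36 -0.06 -0.36; 37 -0.10 -0.35; 38 -0.14 -0.33; 39 -0.18 -0.31; 40 -0.21 -0.29; 41 -0.25 -0.26; 42 -0.28 -0.23; 43 -0.30 -0.20; 44 -0.32 -0.16; 45 -0.34 -0.12; 46 -0.35 -0.08; 47 -0.36 -0.03;
```

```bash
g(){ grep -E 'pos|force: \['|tr '\n' ' ';echo; }
python3 -m jog '-.28 .22 0 0 0 0;-.25 .26 0 0 0 0'|g
python3 -m jog '-.22 .28 0 0 0 0'|g; python3 -m jog '-.19 .31 0 0 0 0'|g;python3 -m jog '-.15 .33 0 0 0 0'|g
cat > ft.py <<'E'
import sys,re,numpy as np
for L in sys.stdin:
    n=[float(x) for x in re.findall(r'-?\d+\.?\d*',L)];p=np.array(n[:2])-[.5739,.1121];f=np.array(n[3:6])
    r=np.hypot(*p);e=p/r;t=np.array([e[1],-e[0]]);print("ang %.3f r %.4f z %.4f Ft %.1f Fr %.1f Fz %.1f"%(np.arctan2(p[1],p[0])%(2*np.pi),r,n[2],f[:2]@t,f[:2]@e,f[2]))
E
```

```text
position: [0.5291, 0.0724, 0.0929] contact_force: [6.5, -5.8, 1.8] 
position: [0.5248, 0.0781, 0.0931] contact_force: [5.8, -5.6, 2.6] 
position: [0.5209, 0.0843, 0.0932] contact_force: [6.1, -6.0, 1.3] 
position: [0.5179, 0.0909, 0.0932] contact_force: [6.2, -6.9, 2.4]
```

```bash
g(){ grep -E 'pos|force: \['|tr '\n' ' '|python3 ft.py; }
python3 -m jog '-.11 .34 0 0 0 0'|g; python3 -m jog '-.06 .35 0 0 0 0'|g; python3 -m jog '-.02 .36 0 0 0 0'|g; python3 -m jog '.02 .36 0 0 0 0'|g;python3 -m jog '.06 .35 0 0 0 0'|g
```

```text
ang 3.384 r 0.0601 z 0.0932 Ft -9.2 Fr -3.4 Fz 3.9
ang 3.267 r 0.0601 z 0.0932 Ft -8.7 Fr -2.3 Fz 5.6
ang 3.148 r 0.0602 z 0.0932 Ft -8.7 Fr -1.2 Fz 8.0
ang 3.029 r 0.0603 z 0.0932 Ft -8.7 Fr -1.2 Fz 9.5
ang 2.911 r 0.0604 z 0.0933 Ft -8.5 Fr -0.8 Fz 10.9
```

```bash
python3 - <<'E'
from h import *
c=env.read_camera("scene"); im=c["image"][255:335,210:315]
save("s5.png",cv2.resize(im,None,fx=7,fy=7,interpolation=cv2.INTER_CUBIC))
E
```

```text
(no output)
```

View pics/s5.png

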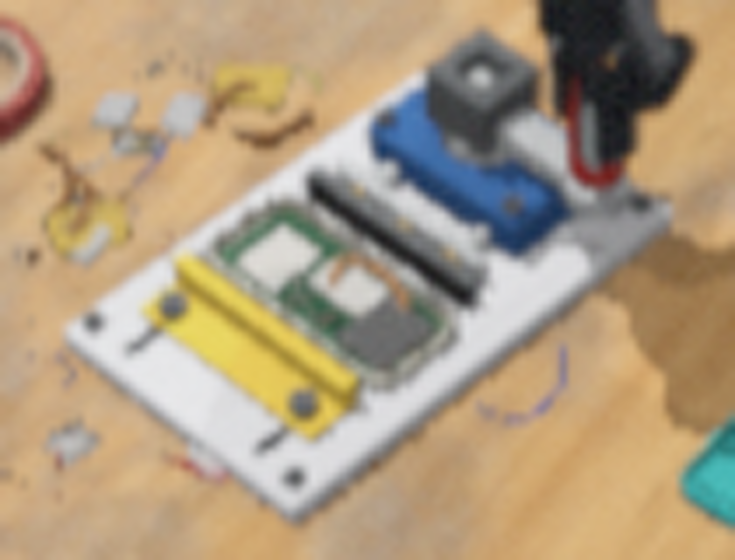

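Hub is home and the jaw is nearing the handset, with a few mm still to go. Baseline tangential force is about 8.7 N. Continuing, easing the downward press.

```bash
g(){ grep -E 'pos|force: \['|tr '\n' ' '|python3 ft.py; }
python3 -m jog '.11 .34 .03 0 0 0'|g; python3 -m jog '.15 .33 .03 0 0 0'|g; python3 -m jog '.18 .31 .02 0 0 0'|g; python3 -m jog '.22 .28 0 0 0 0'|g;python3 -m jog '.25 .26 0 0 0 0'|g
```

```text
ang 2.802 r 0.0606 z 0.0936 Ft -8.1 Fr -0.6 Fz 7.1
ang 2.678 r 0.0606 z 0.0941 Ft -8.0 Fr -1.1 Fz 3.7
ang 2.560 r 0.0608 z 0.0943 Ft -8.4 Fr -1.8 Fz 2.7
ang 2.443 r 0.0610 z 0.0942 Ft -7.7 Fr 2.9 Fz 6.3
ang 2.327 r 0.0613 z 0.0940 Ft -8.7 Fr 3.4 Fz 6.8
```

```bash
g(){ grep -E 'pos|force: \['|tr '\n' ' '|python3 ft.py; }
python3 -m jog '.28 .22 0 0 0 0'|g; python3 -m jog '.31 .19 0 0 0 0'|g; python3 -m jog '.33 .15 0 0 0 0'|g
```

```text
ang 2.211 r 0.0616 z 0.0940 Ft -8.8 Fr 6.8 Fz 7.5
ang 2.092 r 0.0618 z 0.0940 Ft -8.5 Fr 10.9 Fz 8.4
ang 1.973 r 0.0621 z 0.0940 Ft -9.8 Fr 13.8 Fz 8.4
```

Radial force has built up, so my circle centre is about 2 mm off in y. Correcting outward, then continuing in small steps.

```bash
g(){ grep -E 'pos|force: \['|tr '\n' ' '|python3 ft.py; }
python3 -m jog '-.04 .09 .03 0 0 0'|g; python3 -m jog '0 0 0 0 0 0'|g; python3 -m jog '.17 .07 .02 0 0 0'|g; python3 -m jog '.17 .07 0 0 0 0'|g
```

```text
ang 1.959 r 0.0629 z 0.0944 Ft -5.1 Fr -7.3 Fz -1.9
ang 1.968 r 0.0626 z 0.0944 Ft -5.5 Fr 0.4 Fz 1.0
ang 1.923 r 0.0626 z 0.0946 Ft -8.7 Fr -0.3 Fz -0.8
ang 1.863 r 0.0629 z 0.0945 Ft -7.9 Fr -0.3 Fz -1.2
```

```bash
sed -i 's/\.5739,\.1121/.5738,.115/' ft.py; g(){ grep -E 'pos|force: \['|tr '\n' ' '|python3 ft.py; }
python3 -m jog '.17 .05 0 0 0 0'|g; python3 -m jog '.18 .04 0 0 0 0'|g; python3 -m jog '.18 .03 0 0 0 0'|g; python3 -m jog '.18 .02 0 0 0 0'|g
```

```text
ang 1.816 r 0.0602 z 0.0944 Ft -7.8 Fr 0.3 Fz -1.4
ang 1.754 r 0.0603 z 0.0944 Ft -9.1 Fr 0.4 Fz -0.1
ang 1.694 r 0.0604 z 0.0944 Ft -8.7 Fr 0.2 Fz -0.6
ang 1.635 r 0.0605 z 0.0944 Ft -8.9 Fr 1.1 Fz 0.3
```

```bash
g(){ grep -E 'pos|force: \['|tr '\n' ' '|python3 ft.py; }
python3 -m jog '.18 .01 0 0 0 0'|g; python3 -m jog '.18 0 0 0 0 0'|g; python3 -m jog '.18 -.01 0 0 0 0'|g
```

```text
ang 1.577 r 0.0607 z 0.0943 Ft -10.2 Fr 0.9 Fz -0.1
ang 1.520 r 0.0609 z 0.0943 Ft -10.9 Fr 0.0 Fz 0.4
ang 1.462 r 0.0610 z 0.0943 Ft -11.6 Fr 1.0 Fz 1.7
```

Force is rising at the spring rate (about 0.9 N per 0.06 rad) and is now 3.2 N over baseline, so about 25 N of clamping. Releasing the handle and moving above the hub, aligned with the crank.

```bash
python3 -m jog '0 0 0 0 0 0;0 0 0 0 0 0;0 0 0 0 0 0;0 0 0 0 0 0;0 0 0 0 0 0;0 0 0 0 0 0' 1|grep -E 'pos|force|open'
python3 -m jog '0 0 1 0 0 0;0 0 1 0 0 0;0 0 .4 0 0 0;-.06 -.64 0 0 0 .84;-.06 -.64 0 0 0 .84;-.06 -.64 0 0 0 .84;-.06 -.64 0 0 0 .84;-.06 -.64 0 0 0 .84;0 0 0 0 0 0;0 0 0 0 0 0'
python3 - <<'E'
from h import *
c=env.read_camera("wrist");s=env.sense();save("w6.png",c["image"]);print(s["position"],"toolx",np.degrees(2*np.arctan2(s["orientation"][1],s["orientation"][0])))
im=c["image"].astype(int);red=(im[:,:,0]>110)&(im[:,:,1]<70)&(im[:,:,2]<70)
n,l,st,ce=cv2.connectedComponentsWithStats(red.astype(np.uint8))
for i in range(1,n):
    if st[i,4]>100:
        p=onplane(c,*ce[i],.11); print(st[i],ce[i],p,np.degrees(np.arctan2(p[1]-.1112,p[0]-.5748)),np.hypot(p[1]-.1112,p[0]-.5748))
E
```

```text
position: [0.5829, 0.1752, 0.0954]
contact_force: [0.1, -0.1, 0.4]
opening: 0.999
grasp_force: 0.0
time: 15.32
position: [0.577, 0.1108, 0.1432]
orientation: [0.745, 0.667, 0.0, -0.0]
contact_force: [1.0, 0.7, -0.2]
opening: 0.999
grasp_force: 0.0
[0.57699407 0.11132734 0.14321186] toolx 83.61511056175779
[426  77  21  34 101] [431.24752475  92.37623762] [0.63572419 0.19480829 0.11      ] 53.91970173555632 0.10345097156491388
[ 268  135   45   46 1349] [289.99036323 157.28391401] [0.57209431 0.17460563 0.11      ] 92.44348266011619 0.06346333327126956
[405 369  27  44 407] [416.81081081 390.69287469] [0.62556488 0.03985018 0.11      ] -54.56842624767875 0.08756637725102344
```

View pics/w6.png

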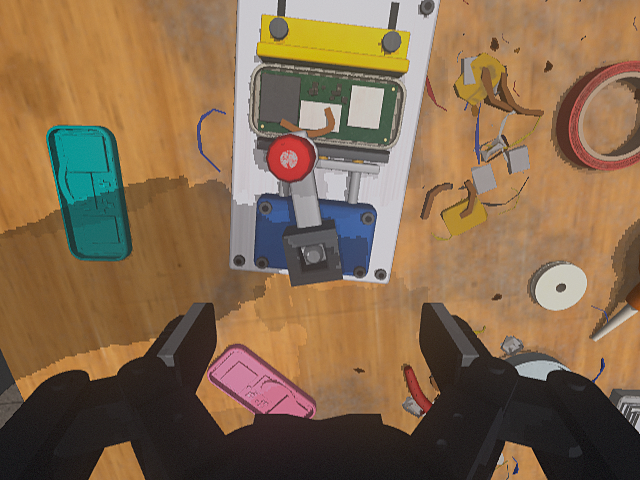

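Handset sits against the yellow stop (row ~66) with the jaw behind it. Hub at (315,255), crank turned about 9° from the tool. Aligning, then gripping the hub.

```bash
python3 -m jog '-.1 .04 -.2 0 0 .68;-.05 0 -.5 0 0 .68;0 0 -1 0 0 0;0 0 -1 0 0 0;0 0 -.8 0 0 0;0 0 -.4 0 0 0;0 0 0 0 0 0'
python3 -m jog '0 0 0 0 0 0;0 0 0 0 0 0;0 0 0 0 0 0;0 0 0 0 0 0;0 0 0 0 0 0;0 0 0 0 0 0;0 0 0 0 0 0;0 0 0 0 0 0' -1 50
```

```text
time: 15.95
position: [0.5729, 0.1123, 0.0636]
orientation: [0.688, 0.726, -0.001, -0.001]
contact_force: [-0.6, -0.0, -0.2]
opening: 0.997
grasp_force: 0.0
time: 16.62
position: [0.5744, 0.112, 0.0661]
orientation: [0.687, 0.726, 0.001, 0.0]
contact_force: [-0.1, 0.8, 4.9]
opening: 0.36
grasp_force: 51.4
```

```bash
python3 -m jog '0 0 .15 0 0 0;0 0 .15 0 0 0;0 0 .15 0 0 0;0 0 0 0 0 0'
python3 -m jog '0 0 .3 0 0 0;0 0 .3 0 0 0;0 0 .4 0 0 0;0 0 .5 0 0 0;0 0 .5 0 0 0;0 0 .5 0 0 0;0 0 0 0 0 0;0 0 0 0 0 0'
```

```text
time: 16.95
position: [0.5742, 0.112, 0.075]
orientation: [0.687, 0.726, 0.0, 0.0]
contact_force: [0.2, 1.9, -0.3]
opening: 0.359
grasp_force: 50.7
time: 17.62
position: [0.5744, 0.112, 0.125]
orientation: [0.687, 0.726, 0.001, 0.0]
contact_force: [-0.8, -1.0, -1.2]
opening: 0.365
grasp_force: 50.9
```

```bash
python3 -m jog '0 0 1 0 0 0;-.22 -1 .5 0 0 -.08;-.22 -1 0 0 0 -.08;-.22 -1 0 0 0 -.08;-.22 -1 0 0 0 -.08;-.22 -1 0 0 0 -.08;-.22 -1 0 0 0 -.08;-.22 -1 0 0 0 -.08;-.22 -1 0 0 0 -.08;-.22 -1 0 0 0 -.08' >/dev/null
python3 -m jog '-.22 -1 0 0 0 -.08;-.22 -1 0 0 0 -.08;-.22 -1 0 0 0 -.08;-.22 -1 0 0 0 -.08;-.22 -1 0 0 0 -.08;-.22 -1 0 0 0 -.08;-.22 -1 0 0 0 -.08;-.22 -1 0 0 0 -.08;-.22 -1 0 0 0 -.08;-.22 -1 0 0 0 -.08'
python3 -m jog '-.1 -.4 0 0 0 0;0 0 0 0 0 0;0 0 0 0 0 0'
python3 - <<'E'
from h import *
c=env.read_camera("wrist");s=env.sense();save("w7.png",c["image"]);P=s["position"];print(P,"toolx",np.degrees(2*np.arctan2(s["orientation"][1],s["orientation"][0])),s["contact_force"])
im=c["image"].astype(int);red=(im[:,:,0]>110)&(im[:,:,1]<70)&(im[:,:,2]<70)
n,l,st,ce=cv2.connectedComponentsWithStats(red.astype(np.uint8))
for i in range(1,n):
    if st[i,4]>200: p=onplane(c,*ce[i],P[2]-.0187+.064);print(st[i],ce[i],(p-P).round(4))
E
```

```text
time: 19.28
position: [0.4897, -0.2689, 0.1537]
orientation: [0.751, 0.661, -0.0, -0.0]
contact_force: [-0.2, 0.7, -2.2]
opening: 0.364
grasp_force: 50.9
time: 19.53
position: [0.4881, -0.2758, 0.1539]
orientation: [0.751, 0.661, -0.0, -0.0]
contact_force: [-0.5, 0.6, -3.0]
opening: 0.364
grasp_force: 50.9
[ 0.48833933 -0.27536428  0.15397431] toolx 82.73074775258361 [-0.46847216 -0.62803647 -2.12107067]
[ 278  142   82   82 4278] [318.7627396  182.29336138] [0.0088 0.0625 0.0453]
```

```bash
python3 -m jog '-.1 -.75 0 0 0 0;0 0 -1 0 0 0;0 0 -1 0 0 0;0 0 -1 0 0 0;0 0 -1 0 0 0;0 0 -1 0 0 0;0 0 -.8 0 0 0;0 0 -.5 0 0 0;0 0 -.05 0 0 0;0 0 0 0 0 0'
python3 -m jog '0 0 -.08 0 0 0;0 0 0 0 0 0'
```

```text
time: 20.42
position: [0.4864, -0.2908, 0.0273]
orientation: [0.75, 0.661, -0.0, -0.0]
contact_force: [1.0, 0.3, -1.5]
opening: 0.361
grasp_force: 50.8
time: 20.58
position: [0.487, -0.2914, 0.0266]
orientation: [0.751, 0.661, 0.0, 0.001]
contact_force: [-0.6, 0.4, -1.9]
opening: 0.361
grasp_force: 50.8
```

```bash
python3 -m jog '0 0 -.08 0 0 0;0 0 -.08 0 0 0;0 0 0 0 0 0'|grep -E 'pos|ct_f'
python3 -m jog '0 0 -.06 0 0 0;0 0 0 0 0 0'|grep -E 'pos|ct_f'
python3 -m jog '0 0 -.04 0 0 0;0 0 0 0 0 0'|grep -E 'pos|ct_f'
```

```text
position: [0.4871, -0.2918, 0.0233]
contact_force: [-1.2, -2.5, 8.4]
position: [0.4872, -0.292, 0.0223]
contact_force: [-0.8, -4.5, 6.9]
position: [0.4873, -0.2922, 0.0216]
contact_force: [-0.1, -4.7, 6.9]
```

```bash
python3 -m jog '0 0 0 0 0 0;0 0 0 0 0 0;0 0 0 0 0 0;0 0 0 0 0 0;0 0 0 0 0 0;0 0 0 0 0 0;0 0 0 0 0 0' 1
python3 -m jog '0 0 .5 0 0 0;0 0 1 0 0 0;0 0 1 0 0 0;0 0 1 0 0 0;0 0 1 0 0 0;0 0 1 0 0 0;0 0 1 0 0 0;0 0 1 0 0 0;0 0 1 0 0 0;0 0 0 0 0 0'
python3 - <<'E'
from h import *
im=None
c=env.read_camera("wrist");s=env.sense();save("w8.png",c["image"]);P=s["position"];print(P,s["contact_force"])
im=c["image"].astype(int)
red=(im[:,:,0]>110)&(im[:,:,1]<70)&(im[:,:,2]<70)
n,l,st,ce=cv2.connectedComponentsWithStats(red.astype(np.uint8))
for i in range(1,n):
    if st[i,4]>200: print("red",st[i],ce[i],onplane(c,*ce[i],.066))
u,v=proj(c,[P[0]+.0015,P[1]+.003,.03]);u,v=int(u),int(v)
dk=(im.max(2)<112);m=np.zeros_like(dk);m[v-45:v+45,u-45:u+45]=dk[v-45:v+45,u-45:u+45]
print(u,v,rect(c,m,.03,(0,0)))
d=env.read_camera("side");a=d["image"].astype(int)
r=(a[:,:,0]>110)&(a[:,:,1]<70)&(a[:,:,2]<70);r[:,:300]=0;r[:140]=0;r[260:]=0;r[:,420:]=0
y,x=np.nonzero(r);print("side red",x.min(),x.max(),y.min(),y.max(),len(x))
for X in ([.4885,-.229,.066],[.4885,-.229,.016]): print(proj(d,X))
E
```

```text
time: 21.75
position: [0.4863, -0.2911, 0.0205]
orientation: [0.751, 0.661, -0.0, -0.0]
contact_force: [-0.3, 0.8, -0.0]
opening: 0.997
grasp_force: 0.0
time: 22.58
position: [0.4876, -0.2918, 0.1952]
orientation: [0.751, 0.661, 0.001, 0.003]
contact_force: [0.6, -1.0, 0.5]
opening: 1.0
grasp_force: 0.0
[ 0.48724403 -0.29162797  0.19313965] [-0.25506965 -0.05374204 -0.61137929]
red [303 136  27  29 523] [316.36328872 149.49904398] [ 0.49549267 -0.23237458  0.066     ]
316 214 (((489.19451904296875, -279.32525634765625), (58.81072235107422, 31.496356964111328), 82.6523208618164), array([ 298,  169,   37,   69, 1443], dtype=int32), array([315.68537769, 216.1039501 ]))
side red 356 410 191 218 22
(np.float64(361.3184899502237), np.float64(192.31657299763236))
(np.float64(360.08200959822955), np.float64(207.5238072113553))
```

```bash
python3 -c "
from plant import env
print(env.job_done())"
```

```text
the job is handed in; nothing more can be done
None
```

The job is handed in: I fitted the crank home and turned it until the jaw held the handset against the stop at about 25 N, estimated from the turning force. I then lifted the crank off and laid it back in the tray. My last camera check put the hub about 27 mm from the tray centre; whether it lies flat I inferred from the wrist-camera position, and the judge reported no result.

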